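# Slide the mini stirrer home into its corner stop

## Task

Push the small magnetic stirrer, the low grey square unit with the round white plate on top, along the bench into the inside corner of the L-shaped metal stop, until one side sits flush against the long rail and the next side flush against the short one. Only push it with the fingers: do not lift or tip it, and leave the scale and everything else where it stands. Take the hand away when it is home.

Things in the scene. Friction and masses are not known exactly. Their poses are not given: they have to be found in the camera images.
- stirrer: Loose mini magnetic stirrer, 0.35 to 0.7 kg: grey box 90 x 90 mm, 38 mm high, flat sides; on top a round white plate (66 mm across, 4 mm high) and a small black dial 6 mm high at a corner. Too wide to grip. Origin: centre of the underside; x, y square to its sides, z up; any side may face a rail. Starts nearer the robot than the long rail, in one of two places 20 cm apart, the scale in the other.
- stop: Fixed L-shaped stop of aluminium bar, 16 mm wide, 30 mm high. Origin: inside corner, where the rails' inner faces meet, at bench height; x points away from the robot, y left. Long rail: inner face x = 0, from y = 0 to -424 mm. Short rail: inner face y = 0, from x = 0 to -100 mm (towards the robot). A stirrer that is home has its centre at x = -45, y = -45 mm here.
- scale: Bystander, loose, to be left alone: small laboratory scale, a grey box 90 x 90 mm, 38 mm high, much like the stirrer, but with a rectangular steel pan 60 x 72 mm on top (42 mm in all). Origin: centre of the underside.
- dropper_a: Bystander, loose: white dropper bottle, 34 mm diameter, 88 mm high, beyond the long rail near the corner. Origin: centre of the underside.
- dropper_b: Bystander, loose: another such dropper bottle, beyond the long rail farther right.
- vial: Bystander, loose: glass sample vial with black cap, 27 mm diameter, 58 mm high, standing between the stirrer's and the scale's places. Origin: centre of the underside.
- cell_box: Bystander, loose: clear box with white lid, 62 x 62 mm, 54 mm high, left of the short rail. Origin: centre of the underside.
- pen_meter: Bystander, loose: grey pen-shaped meter lying flat, 145 x 28 mm, 18 mm high, left of the stirrer's place. Origin: underside, 20 mm from its middle; x along its length, towards the clear end.
- beaker: Bystander, loose: small glass beaker, 64 mm diameter, 75 mm high, at the right. Origin: centre of the underside.

How it is judged:
By the outcome, as a careful person would: the job done as asked, in the order asked, and still so for the second after the job is handed in, with the robot touching nothing.
It also fails if it takes over 54 s, if anything falls off the work surface, if the arm or the gripper's body presses on something with over 40 N, if the wrist force passes 120 N, or if a joint passes its speed limit or range.

## Robot

A 6-joint arm with a two-finger parallel gripper is mounted at the origin on the work surface. World frame = base frame: x ahead of the robot, y to its left, z up, the work surface at z = 0. Lengths are in m, angles in degrees, forces in N, time in s.
With the tool pointing down it reaches from about 0.375 to 0.9 m from the base axis. Payload 3.1 kg.
Tool frame: the origin (TCP) lies between the finger pads; the fingertips stand 11 mm ahead of it and the grasp point (between the pads) lies 8 mm behind it; z points along the fingers, y is the line along which they close (so a half turn about z gives the same grasp; the last joint's range is limited). The gripper opens to 87 mm and grips with 3 to 60 N. Pads are 19 mm wide; open, the fingers measure 117 mm over their backs; the gripper's body (75 mm by 190 mm) begins 51 mm behind the grasp point.
Start: joints at [-74.914, 30.224, 82.088, -0, 67.689, -10.227], TCP at [0.267, -0.565, 0.234] pointing down, gripper open.
Joint ranges: [-176.69, 176.69], [-43.24, 126.21], [12.49, 139.97], [-82, 262], [0, 151.66], [-163.58, 163.58]. Speed limits (degrees/s): [159.86, 159.86, 180, 180, 180, 180].

## Interface

Orientations are given as a 3x3 rotation matrix whose columns are the frame's x, y, z axes.
In Python, from rig import bot, viewer, workorder, models gives the robot as it stands.
- The arm moves only by the shell command python3 -m jog 'ROWS'. ROWS is JSON, a list of rows, each a list of 7 numbers: the opening, from 0 (shut) to 1 (fully open), then the shift along the tool's x, y, z in m, then the turn, a rotation vector about the tool's x, y, z in degrees. In form: [[claw, x, y, z, ax, ay, az], ...]. A call has 1 to 20 rows; each row is the pose to reach, as a shift and turn from the pose commanded when the call began, along the tool's axes at that moment; what a row does not reach only later rows make up. A row lasts 1/8 s, in which the tool goes at most 62.5 mm and 10.7 degrees, less where a joint would pass 70% of its speed; a pose out of reach is approached as far as the arm can. A call with a gripper value outside its range is refused whole. The fingers move at their own pace and stop on an object; the grip force is fixed at half the most. Time passes only in rows, so rows that repeat a pose let the fingers close. It gives the time, the measured TCP pose, the force, the opening and the grip force at its end, in the units of the state.
- bot.read_state(): the state, without advancing time (a new reading comes with each control period).
- viewer.capture(name): name is "scene" or "top" or "wrist"; returns (picture, depth): 420x560x3 uint8, blue, green, red; 420x560 float32, m along the optical axis (not along the pixel's ray), 0 where there is no reading.
- viewer.camera_info(name): a dict with "fx", "fy", "cx", "cy" (pixels), "world_to_cam" (4x4, takes a point from world to camera coordinates). Camera axes: x right, y down, z forward; pixel columns grow to the right and rows downward; lengths in m; the calibration is good to about 2 mm. A picture is of the moment at which its call begins: read the wrist's pose just before it. camera_info takes no time and is no camera call; for the wrist camera it gives the pose at the moment of the call.
- workorder.hand_in(): hands the job in; it is judged then, once.
Trained networks look in the newest picture that a camera, given by its name, has taken for a name from the list of things; names that differ only in an ending like _2 or _b are one class to them, and where a whole thing is asked for, a point or a joint stands for the part that bears it (a point fixed in the world has none). Each returns a list of dicts, best first, with "p" (0 to 1); they miss things now and then, are a little off and sometimes report something else, mostly with a low value. They report only what shows in the picture. A call takes as long as a camera call.
- models.outline_of(camera, thing): "mask" (420x560 bool, what is visible of it).
- models.tip_of(camera, thing): "xyz" ([x, y, z] in m, in world coordinates, good to about 4 mm: a listed point, or the origin of a listed thing).
The state is a dict: "time_s": time; "joint_positions": joint angles; "qvel": joint speeds; "tau": joint torques, N m; "position": TCP position; "tcp_rot": TCP orientation; "force": force on the tool from outside, world axes, zero at the start; "moment": the same for the moment, N m; "opening": opening from 0.0 (shut) to 1.0 (fully open); "grasp_force": force on a finger pad.
Only numpy, scipy, OpenCV 4.12 (cv2) and the standard library are available. Lean on these libraries where they do the work, as an engineer would, in place of code of your own. Each camera call takes 0.05 s, during which the arm holds its last target. There are 200 camera calls.

## Working session

There is one attempt and no reset: what is moved stays moved. The work goes in short steps, Python scripts to look and compute and a shell command to move; the robot and the scene stay as the last step left them, time stands still between calls to the robot, and variables do not carry over. Pictures are saved under pics/ and viewed, at most 10 in all, crops included, and the job is handed in when it is done.

```bash
mkdir -p pics
cat > h.py <<'E'
import numpy as np, cv2
from rig import bot, viewer, workorder, models
def px2w(cam,mask,depth):
    i=viewer.camera_info(cam); v,u=np.nonzero(mask&(depth>0)); d=depth[v,u]
    P=np.stack([(u-i["cx"])/i["fx"]*d,(v-i["cy"])/i["fy"]*d,d,np.ones_like(d)])
    return (np.linalg.inv(i["world_to_cam"])@P)[:3].T
E
python3 - <<'E'
from h import *
s=bot.read_state(); print(s["position"],np.round(s["tcp_rot"],3).tolist(),s["opening"])
ims=[]
for c in ["scene","top"]:
    im,d=viewer.capture(c); np.save(c+"_d.npy",d); cv2.imwrite(f"pics/{c}0.png",im)
    for t in ["stirrer","stop","scale","vial","pen_meter","cell_box","dropper_a","beaker"]:
        for r in models.tip_of(c,t)[:2]: print(c,t,round(r["p"],2),np.round(r["xyz"],3))
        if t in("stirrer","scale","stop","vial","pen_meter"):
            for r in models.outline_of(c,t)[:1]:
                m=r["mask"]; np.save(f"{c}_{t}.npy",m)
                P=px2w(c,m,d); print("  mask",m.sum(),np.round(np.percentile(P,[2,50,98],axis=0),3).tolist())
                if t in("stirrer","scale"):
                    Q=P[(P[:,2]>.03)]; print("   rect",cv2.minAreaRect((Q[:,:2]*1000).astype(np.float32)))
E
```

```text
[ 0.26706621 -0.56428414  0.23257269] [[0.904, 0.428, -0.001], [0.428, -0.904, 0.002], [0.0, -0.002, -1.0]] 0.9978335785212333
scene stirrer 0.65 [0.501 0.043 0.003]
  mask 1924 [[0.46, 0.006, 0.005], [0.521, 0.052, 0.036], [0.55, 0.095, 0.042]]
   rect ((502.28759765625, 48.539222717285156), (94.32279205322266, 90.09092712402344), 5.664301872253418)
  mask 4269 [[0.62, -0.239, -0.001], [0.718, 0.011, 0.026], [0.74, 0.181, 0.03]]
scene scale 0.93 [ 0.514 -0.141  0.002]
  mask 1831 [[0.475, -0.184, 0.004], [0.534, -0.133, 0.036], [0.562, -0.096, 0.041]]
   rect ((515.3732299804688, -140.9300079345703), (90.97655487060547, 94.59551239013672), 88.53971099853516)
scene vial 0.87 [ 0.475 -0.052 -0.001]
  mask 284 [[0.464, -0.062, 0.002], [0.482, -0.049, 0.04], [0.487, -0.039, 0.057]]
scene pen_meter 0.64 [ 0.486  0.238 -0.001]
  mask 776 [[0.439, 0.221, 0.004], [0.511, 0.235, 0.015], [0.575, 0.252, 0.018]]
scene cell_box 0.8 [ 0.586  0.279 -0.   ]
scene dropper_a 0.93 [ 0.772  0.104 -0.004]
scene dropper_a 0.64 [ 0.792 -0.078 -0.003]
scene beaker 0.82 [ 0.647 -0.302 -0.003]
top stirrer 0.
[... 258 characters left out ...]
stop 0.63 [0.687 0.166 0.002]
  mask 1905 [[0.604, -0.242, 0.001], [0.712, 0.011, 0.029], [0.738, 0.181, 0.035]]
top scale 0.67 [ 0.517 -0.14  -0.003]
  mask 1512 [[0.472, -0.191, -0.001], [0.516, -0.142, 0.04], [0.561, -0.098, 0.046]]
   rect ((516.9104614257812, -141.64321899414062), (90.185791015625, 90.2502212524414), 87.67272186279297)
top vial 0.6 [ 0.47  -0.056  0.   ]
  mask 121 [[0.46, -0.066, -0.003], [0.474, -0.051, 0.057], [0.486, -0.039, 0.062]]
top pen_meter 0.61 [0.481 0.237 0.002]
  mask 632 [[0.435, 0.221, 0.01], [0.497, 0.234, 0.018], [0.57, 0.251, 0.022]]
top dropper_a 0.76 [ 0.771  0.106 -0.006]
top beaker 0.72 [ 0.647 -0.302  0.   ]
top beaker 0.33 [ 0.794 -0.078 -0.001]
```

View pics/scene0.png

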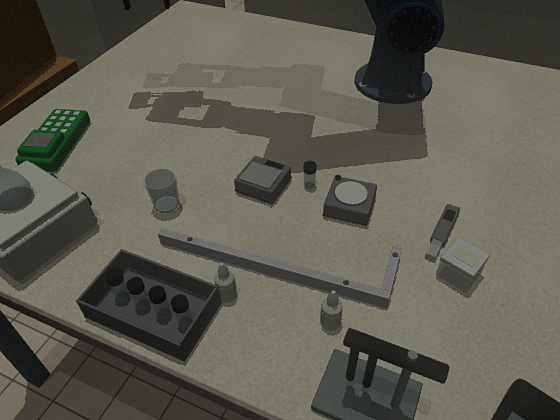

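View pics/top0.png

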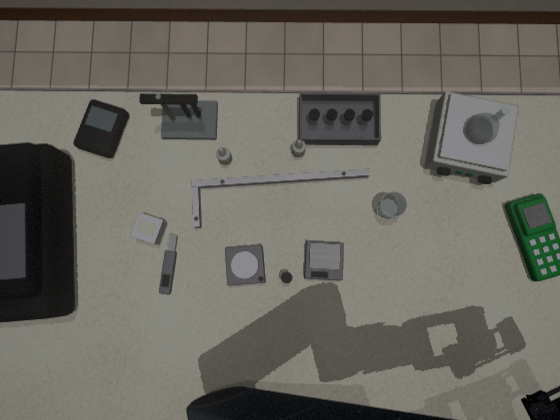

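The scene view shows the stirrer with its round plate at (350,198), the scale at (263,178) and the vial between them at (310,173). In the top view the stirrer is at (245,265) and the inside corner is near (201,187). The way to the corner is clear. Next I'll fit the rail faces.

```bash
cat > fit.py <<'E'
from h import *
def edgefit(Q,along,side):
    # outer boundary per 5 mm bin along a coordinate -> line
    b=np.round(Q[:,along]/.005); o=1-along; L=[]
    for k in np.unique(b):
        q=Q[b==k]
        if len(q)>=3: L.append((k*.005,(q[:,o].min() if side<0 else q[:,o].max())))
    L=np.array(L,np.float32); v=cv2.fitLine(L,cv2.DIST_HUBER,0,.01,.01).ravel(); return v[1]/v[0], v[3]-v[1]/v[0]*v[2]
if __name__=="__main__":
  for c in ["scene","top"]:
    d=np.load(c+"_d.npy"); m=np.load(c+"_stop.npy") 
    P=px2w(c,m,d); Q=P[(P[:,2]>.022)&(P[:,2]<.04)][:,:2]
    L=Q[(Q[:,1]<.14)&(Q[:,1]>-.22)]; S=Q[(Q[:,0]<.67)&(Q[:,0]>.61)]
    for n,A,al in(("long",L,1),("short",S,0)):
        lo=edgefit(A,al,-1); hi=edgefit(A,al,1); print(c,n,"lo",np.round(lo,4),"hi",np.round(hi,4),"deg",np.degrees(np.arctan(lo[0])),np.degrees(np.arctan(hi[0])))
    print(np.median(P[P[:,2]>.02][:,2]))
E
python3 fit.py
```

```text
scene long lo [-0.0791  0.7068] hi [-0.0778  0.7228] deg -4.5204296 -4.449802
scene short lo [0.0557 0.1298] hi [0.087  0.1245] deg 3.1890407 4.969445
0.02726763293100376
top long lo [-0.0789  0.7074] hi [-0.0784  0.7224] deg -4.512512 -4.484915
top short lo [0.0734 0.1173] hi [0.0805 0.1281] deg 4.1990724 4.6004066
0.030062091942722136
```

```bash
cat >> h.py <<'E'
from scipy.spatial.transform import Rotation as R
def s2w(xs,ys,C=(.694,.169),yaw=4.5):
    a=np.radians(yaw); return np.array([C[0]+np.cos(a)*xs-np.sin(a)*ys, C[1]+np.sin(a)*xs+np.cos(a)*ys])
def w2s(p,C=(.694,.169),yaw=4.5):
    a=np.radians(yaw); d=np.array(p[:2])-C; return np.array([np.cos(a)*d[0]+np.sin(a)*d[1],-np.sin(a)*d[0]+np.cos(a)*d[1]])
def rows(xs,ys,z,yaw):
    s=bot.read_state(); T=np.array(s["tcp_rot"]); t=np.r_[s2w(xs,ys),z]
    G=R.from_euler('z',yaw,degrees=True).as_matrix()@np.diag([1,-1,-1])
    print("world",np.round(t,3),"shift",np.round(T.T@(t-s["position"]),4),"rot",np.round(R.from_matrix(T.T@G).as_rotvec(degrees=True),2))
E
python3 -c "
from h import *
rows(-.275,-.105,.16,4.5);rows(-.275,-.105,.024,4.5)"
```

```text
world [0.428 0.043 0.16 ] shift [ 0.4052 -0.4806  0.0735] rot [-0.    0.   20.81]
world [0.428 0.043 0.024] shift [ 0.4052 -0.4806  0.2095] rot [-0.    0.   20.81]
```

```bash
python3 -m jog '[[0.4,0.04,-0.048,0.007,0,0,2],[0.4,0.08,-0.096,0.014,0,0,4],[0.4,0.12,-0.144,0.021,0,0,6],[0.4,0.16,-0.192,0.028,0,0,8],[0.4,0.2,-0.24,0.035,0,0,10],[0.4,0.24,-0.288,0.042,0,0,12],[0.4,0.28,-0.336,0.049,0,0,14],[0.4,0.32,-0.384,0.056,0,0,16],[0.4,0.36,-0.43,0.063,0,0,18],[0.4,0.39,-0.46,0.07,0,0,20],[0.4,0.405,-0.48,0.073,0,0,20.8],[0.4,0.405,-0.48,0.073,0,0,20.8],[0.4,0.405,-0.48,0.073,0,0,20.8]]'; python3 -c "
from h import *
rows(-.275,-.105,.024,4.5)
i,d=viewer.capture('wrist');cv2.imwrite('pics/w1.png',i)"
```

```text
time_s: 3.02
position: [0.4282, 0.0417, 0.1607]
tcp_rot: [[0.997, 0.079, 0.0], [0.079, -0.997, -0.0], [0.0, 0.0, -1.0]]
force: [-0.1, -0.3, -0.4]
opening: 0.401
grasp_force: 0.0
world [0.428 0.043 0.024] shift [-1.000e-04 -1.100e-03  1.367e-01] rot [ 0.02 -0.02  0.03]
```

View pics/w1.png

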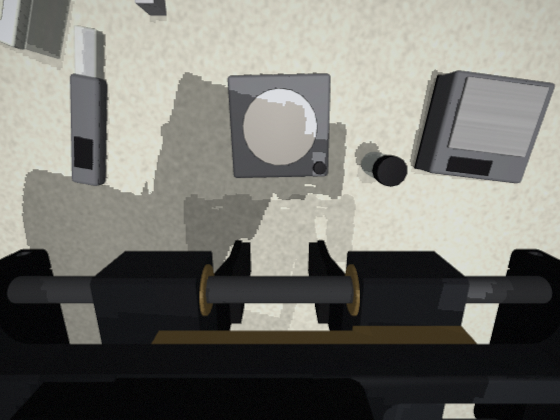

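The wrist view shows the stirrer at (280,125), centred ahead of the fingers and nearly square to them. The vial at (390,170) and the scale are to the right, clear of the hand. Next I'll lower the hand and push forward.

```bash
python3 -m jog '[[0.4,0,-0.001,0.04,0,0,0],[0.4,0,-0.001,0.08,0,0,0],[0.4,0,-0.001,0.115,0,0,0],[0.4,0,-0.001,0.137,0,0,0],[0.4,0,-0.001,0.137,0,0,0],[0.4,0.01,-0.001,0.137,0,0,0],[0.4,0.02,-0.001,0.137,0,0,0],[0.4,0.03,-0.001,0.137,0,0,0],[0.4,0.04,-0.001,0.137,0,0,0],[0.4,0.05,-0.001,0.137,0,0,0],[0.4,0.06,-0.001,0.137,0,0,0],[0.4,0.07,-0.001,0.137,0,0,0],[0.4,0.08,-0.001,0.137,0,0,0],[0.4,0.09,-0.001,0.137,0,0,0],[0.4,0.10,-0.001,0.137,0,0,0],[0.4,0.11,-0.001,0.137,0,0,0],[0.4,0.12,-0.001,0.137,0,0,0],[0.4,0.12,-0.001,0.137,0,0,0]]'
cat > look.py <<'E'
from h import *
import sys
s=bot.read_state(); print("tcp s",np.round(w2s(s["position"]),4),"z",round(s["position"][2],4),"F",np.round(s["force"],1),"t",s["time_s"])
for c in sys.argv[2:]:
    im,d=viewer.capture(c); cv2.imwrite(f"pics/{sys.argv[1]}_{c}.png",im)
    for r in models.outline_of(c,"stirrer")[:1]:
        P=px2w(c,r["mask"],d); Q=P[P[:,2]>.03]
        if len(Q)>50:
            q=cv2.minAreaRect((Q[:,:2]*1000).astype(np.float32)); print(c,round(r["p"],2),len(Q),"centre s",np.round(w2s(np.array(q[0])/1000),4),np.round(q[1],1),"ang-4.5:",round(q[2]-4.5,2))
E
python3 look.py p1 top scene
```

```text
time_s: 5.32
position: [0.5507, 0.0524, 0.0237]
tcp_rot: [[0.997, 0.079, 0.006], [0.079, -0.997, -0.0], [0.006, 0.001, -1.0]]
force: [-0.1, 0.2, -0.5]
opening: 0.401
grasp_force: 0.0
tcp s [-0.152 -0.105] z 0.0237 F [-0.1  0.2 -0.5] t 5.325
top 0.96 395 centre s [-0.0835 -0.1053] [70.2 88. ] ang-4.5: -4.13
scene 0.68 1780 centre s [-0.0942 -0.105 ] [91.  89.3] ang-4.5: 0.23
```

```bash
python3 -m jog '[[0.4,0.01,0,0,0,0,0],[0.4,0.02,0,0,0,0,0],[0.4,0.03,0,0,0,0,0],[0.4,0.037,0,0,0,0,0],[0.4,0.042,0,0,0,0,0],[0.4,0.046,0,0,0,0,0],[0.4,0.049,0,0,0,0,0],[0.4,0.049,0,0,0,0,0]]'; python3 look.py p2 scene
```

```text
time_s: 6.52
position: [0.5973, 0.0564, 0.0235]
tcp_rot: [[0.997, 0.079, 0.002], [0.079, -0.997, -0.0], [0.002, 0.0, -1.0]]
force: [-1.2, 0.4, -2.0]
opening: 0.397
grasp_force: 0.6
tcp s [-0.1052 -0.1047] z 0.0235 F [-1.2  0.4 -2. ] t 6.525
scene 0.64 1976 centre s [-0.049  -0.1053] [93.  89.6] ang-4.5: 0.16
```

```bash
python3 -m jog '[[0.4,0.003,0,0,0,0,0],[0.4,0.005,0,0,0,0,0],[0.4,0.005,0,0,0,0,0]]'; python3 -m jog '[[0.4,0.002,0,0,0,0,0],[0.4,0.003,0,0,0,0,0],[0.4,0.003,0,0,0,0,0]]'; python3 look.py p3 scene
```

```text
time_s: 7.0
position: [0.6003, 0.0568, 0.0236]
tcp_rot: [[0.997, 0.079, -0.003], [0.079, -0.997, -0.0], [-0.003, -0.0, -1.0]]
force: [-5.9, -1.8, 3.1]
opening: 0.403
grasp_force: 2.6
time_s: 7.38
position: [0.6003, 0.0569, 0.0235]
tcp_rot: [[0.997, 0.079, -0.009], [0.079, -0.997, -0.0], [-0.009, -0.001, -1.0]]
force: [-9.4, -3.0, 7.7]
opening: 0.402
grasp_force: 4.9
tcp s [-0.1022 -0.1044] z 0.0235 F [-9.4 -3.   7.7] t 7.375
scene 0.88 1994 centre s [-0.0455 -0.1055] [91.7 89.9] ang-4.5: 0.04
```

It's firmly against the long rail: about 9 N and no further advance. Next I'll back off, lift, turn 90° and come down on its right side.

```bash
python3 -m jog '[[0.4,-0.015,0,0,0,0,0],[0.4,-0.035,0,0,0,0,0],[0.4,-0.035,0,-0.05,0,0,0],[0.4,-0.035,0.0,-0.105,0,0,0],[0.35,-0.025,0.01,-0.105,0,0,-10],[0.35,-0.015,0.02,-0.105,0,0,-20],[0.35,-0.005,0.03,-0.105,0,0,-30],[0.35,0.005,0.04,-0.105,0,0,-40],[0.35,0.015,0.05,-0.105,0,0,-50],[0.35,0.025,0.06,-0.105,0,0,-60],[0.35,0.035,0.07,-0.105,0,0,-70],[0.35,0.045,0.076,-0.105,0,0,-80],[0.35,0.05,0.08,-0.105,0,0,-90],[0.35,0.05,0.08,-0.105,0,0,-90],[0.35,0.05,0.08,-0.105,0,0,-90]]'; python3 look.py p4 top scene; python3 -c "
from h import *
rows(-.052,-.18,.026,94.5)"
```

```text
time_s: 9.35
position: [0.6611, -0.0187, 0.1287]
tcp_rot: [[-0.076, 0.997, 0.001], [0.997, 0.076, -0.0], [-0.0, 0.001, -1.0]]
force: [0.1, 0.3, -0.3]
opening: 0.351
grasp_force: 0.0
tcp s [-0.0476 -0.1845] z 0.1287 F [ 0.1  0.3 -0.3] t 9.35
top 0.76 221 centre s [-0.0182 -0.114 ] [39.6 40.7] ang-4.5: 75.14
world [ 0.656 -0.015  0.026] shift [ 0.0044 -0.004   0.1026] rot [ 0.01  0.   -0.03]
```

View pics/p4_scene.png

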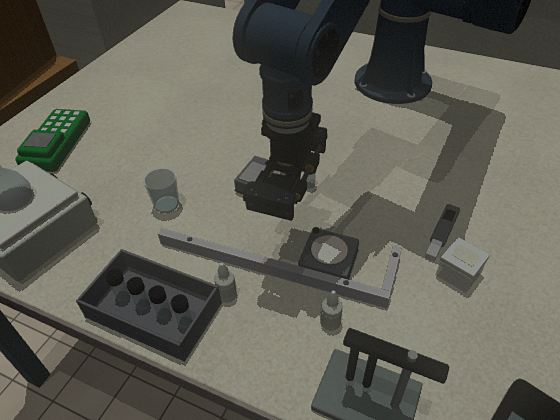

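The scene view shows the stirrer at (328,252), flush along the long rail and undisturbed. The hand is raised to its right at (280,190), clear of both droppers. Now the sideways push.

```bash
python3 -m jog '[[0.35,0.0,-0.005,0.04,0,0,0],[0.35,0,-0.005,0.08,0,0,0],[0.35,0,-0.005,0.102,0,0,0],[0.35,0,-0.005,0.102,0,0,0],[0.35,0.01,-0.005,0.102,0,0,0],[0.35,0.02,-0.005,0.102,0,0,0],[0.35,0.03,-0.005,0.102,0,0,0],[0.35,0.04,-0.005,0.102,0,0,0],[0.35,0.05,-0.005,0.102,0,0,0],[0.35,0.06,-0.005,0.102,0,0,0],[0.35,0.067,-0.005,0.102,0,0,0],[0.35,0.073,-0.005,0.102,0,0,0],[0.35,0.077,-0.005,0.102,0,0,0],[0.35,0.079,-0.005,0.102,0,0,0],[0.35,0.079,-0.005,0.102,0,0,0]]'; python3 look.py p5 top scene
```

```text
time_s: 11.42
position: [0.6492, 0.0599, 0.0264]
tcp_rot: [[-0.078, 0.997, -0.0], [0.997, 0.078, 0.001], [0.001, -0.0, -1.0]]
force: [0.8, -2.8, 2.1]
opening: 0.35
grasp_force: 1.2
tcp s [-0.0532 -0.1052] z 0.0264 F [ 0.8 -2.8  2.1] t 11.425
top 0.3 1323 centre s [-0.2023 -0.2952] [89.1 87.6] ang-4.5: 82.8
```

```bash
python3 -m jog '[[0.35,0.002,0,0,0,0,0],[0.35,0.004,0,0,0,0,0],[0.35,0.004,0,0,0,0,0]]'; python3 -m jog '[[0.35,0.002,0,0,0,0,0],[0.35,0.004,0,0,0,0,0],[0.35,0.004,0,0,0,0,0]]';python3 -m jog '[[0.35,0.002,0,0,0,0,0],[0.35,0.002,0,0,0,0,0],[0.35,0.002,0,0,0,0,0]]'; python3 look.py p6 scene
```

```text
time_s: 12.0
position: [0.6489, 0.0627, 0.0263]
tcp_rot: [[-0.079, 0.997, -0.001], [0.997, 0.079, -0.002], [-0.001, -0.001, -1.0]]
force: [0.1, -6.0, -0.4]
opening: 0.351
grasp_force: 2.8
time_s: 12.38
position: [0.6489, 0.0628, 0.0263]
tcp_rot: [[-0.08, 0.997, -0.001], [0.997, 0.08, -0.007], [-0.007, -0.001, -1.0]]
force: [-0.7, -15.7, 0.2]
opening: 0.345
grasp_force: 8.0
time_s: 12.75
position: [0.649, 0.0629, 0.0264]
tcp_rot: [[-0.081, 0.997, -0.001], [0.997, 0.081, -0.009], [-0.009, -0.001, -1.0]]
force: [-0.5, -20.6, -0.5]
opening: 0.351
grasp_force: 10.5
tcp s [-0.0532 -0.1022] z 0.0264 F [ -0.5 -20.6  -0.5] t 12.75
scene 0.62 1667 centre s [-0.0463 -0.0429] [90.5 86.5] ang-4.5: -0.68
```

View pics/p6_scene.png

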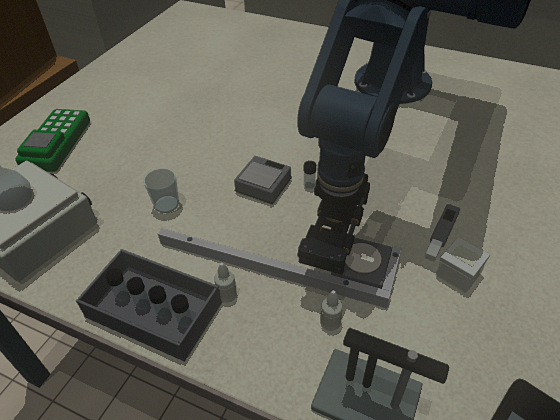

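The scene view shows the stirrer in the corner at about (368,258), with the hand against its right side. The push reached 20 N with no further movement. Next I'll back off and look with the hand clear.

```bash
python3 -m jog '[[0.35,-0.008,0,0,0,0,0],[0.35,-0.02,0,0,0,0,0],[0.35,-0.035,0,0,0,0,0],[0.35,-0.035,0,-0.05,0,0,0],[0.35,-0.035,0,-0.105,0,0,0],[0.35,-0.02,-0.01,-0.105,0,0,10],[0.35,-0.01,-0.02,-0.105,0,0,20],[0.35,0,-0.03,-0.105,0,0,30],[0.35,0.01,-0.04,-0.105,0,0,40],[0.35,0.02,-0.05,-0.105,0,0,50],[0.35,0.03,-0.06,-0.105,0,0,60],[0.35,0.04,-0.08,-0.105,0,0,70],[0.35,0.04,-0.10,-0.105,0,0,80],[0.35,0.04,-0.115,-0.105,0,0,90],[0.35,0.04,-0.115,-0.105,0,0,90],[0.35,0.04,-0.115,-0.105,0,0,90]]'; python3 look.py p7 top scene wrist; python3 -c "
from h import *
rows(-.14,-.05,.024,4.5)"
```

```text
time_s: 14.85
position: [0.532, 0.1003, 0.1318]
tcp_rot: [[0.997, 0.081, 0.002], [0.081, -0.997, 0.0], [0.002, 0.0, -1.0]]
force: [-0.3, 0.2, 0.2]
opening: 0.344
grasp_force: 0.0
tcp s [-0.1669 -0.0558] z 0.1318 F [-0.3  0.2  0.2] t 14.85
top 0.97 1100 centre s [-0.0456 -0.046 ] [90.2 91.1] ang-4.5: -1.31
scene 0.63 2092 centre s [-0.0457 -0.0453] [94.5 90. ] ang-4.5: -0.63
wrist 0.96 14791 centre s [-0.0477 -0.0451] [88.9 91.7] ang-4.5: 0.09
world [0.558 0.108 0.024] shift [ 0.0276 -0.0057  0.1075] rot [-0.   -0.02  0.04]
```

View pics/p7_wrist.png

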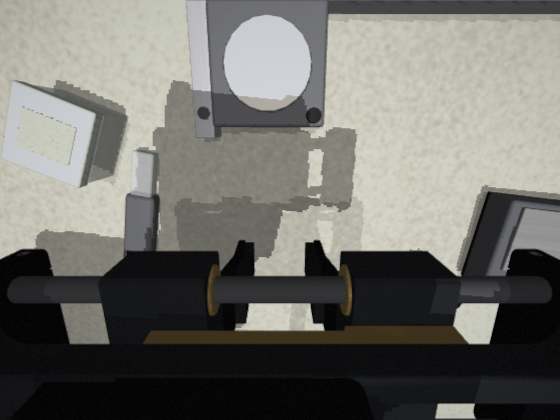

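The wrist view shows the stirrer flush along the short rail at x≈208 px, with no gap visible there. I'll press it once more, gently, toward the long rail to make sure that side is seated.

```bash
python3 -m jog '[[0.35,0,-0.005,0.04,0,0,0],[0.35,0,-0.005,0.08,0,0,0],[0.35,0,-0.005,0.107,0,0,0],[0.35,0,-0.005,0.107,0,0,0],[0.35,0.015,-0.005,0.107,0,0,0],[0.35,0.03,-0.005,0.107,0,0,0],[0.35,0.042,-0.005,0.107,0,0,0],[0.35,0.052,-0.005,0.107,0,0,0],[0.35,0.058,-0.005,0.107,0,0,0],[0.35,0.062,-0.005,0.107,0,0,0],[0.35,0.065,-0.005,0.107,0,0,0],[0.35,0.068,-0.005,0.107,0,0,0],[0.35,0.068,-0.005,0.107,0,0,0]]'; python3 -m jog '[[0.35,0.002,0,0,0,0,0],[0.35,0.004,0,0,0,0,0],[0.35,0.004,0,0,0,0,0]]'; python3 look.py p8
```

```text
time_s: 16.77
position: [0.596, 0.1107, 0.0241]
tcp_rot: [[0.997, 0.079, -0.005], [0.079, -0.997, -0.0], [-0.005, -0.0, -1.0]]
force: [-4.6, -1.4, 1.9]
opening: 0.352
grasp_force: 2.5
time_s: 17.15
position: [0.596, 0.1107, 0.024]
tcp_rot: [[0.997, 0.079, -0.013], [0.079, -0.997, -0.001], [-0.013, -0.0, -1.0]]
force: [-11.4, -2.5, 8.1]
opening: 0.35
grasp_force: 5.7
tcp s [-0.1022 -0.0504] z 0.024 F [-11.4  -2.5   8.1] t 17.15
```

```bash
python3 -m jog '[[0.35,-0.008,0,0,0,0,0],[0.35,-0.025,0,0,0,0,0],[0.35,-0.05,0,0,0,0,0],[0.35,-0.06,0,-0.04,0,0,0],[0.35,-0.07,0,-0.1,0,0,0],[0.35,-0.08,0,-0.15,0,0,0],[0.35,-0.08,0,-0.17,0,0,0],[0.35,-0.08,0,-0.17,0,0,0],[0.35,-0.08,0,-0.17,0,0,0]]'; python3 look.py p9 top scene wrist; python3 -c "
from h import *
for c in ['top','scene']:
  for t in ['scale','vial','dropper_a','cell_box','pen_meter','beaker']:
    for r in models.tip_of(c,t)[:2]: print(c,t,round(r['p'],2),np.round(r['xyz'],3))"
```

```text
time_s: 18.27
position: [0.5225, 0.1047, 0.1937]
tcp_rot: [[0.997, 0.079, -0.0], [0.079, -0.997, 0.0], [-0.0, -0.0, -1.0]]
force: [-0.4, -0.9, -0.2]
opening: 0.35
grasp_force: 0.0
tcp s [-0.176  -0.0506] z 0.1937 F [-0.4 -0.9 -0.2] t 18.275
scene 0.59 2114 centre s [-0.0455 -0.0454] [92.6 90.1] ang-4.5: 0.66
wrist 0.76 9703 centre s [-0.0447 -0.0462] [92.3 90.5] ang-4.5: 0.05
top scale 0.98 [ 0.518 -0.144 -0.004]
top vial 0.45 [ 0.471 -0.056  0.   ]
top dropper_a 0.77 [ 0.791 -0.082 -0.   ]
top dropper_a 0.57 [ 0.773  0.107 -0.005]
top pen_meter 0.51 [ 0.482  0.238 -0.001]
top pen_meter 0.2 [ 0.772  0.106 -0.004]
top beaker 0.7 [ 0.644 -0.304  0.004]
scene scale 0.97 [ 0.515 -0.143  0.002]
scene vial 0.56 [ 0.475 -0.052 -0.002]
scene dropper_a 0.9 [ 0.791 -0.077 -0.003]
scene dropper_a 0.58 [ 0.77   0.105 -0.004]
scene cell_box 0.92 [ 0.585  0.281 -0.001]
scene cell_box 0.56 [0.654 0.116 0.002]
scene pen_meter 0.93 [0.484 0.239 0.003]
scene beaker 0.71 [ 0.647 -0.297  0.001]
```

View pics/p9_wrist.png

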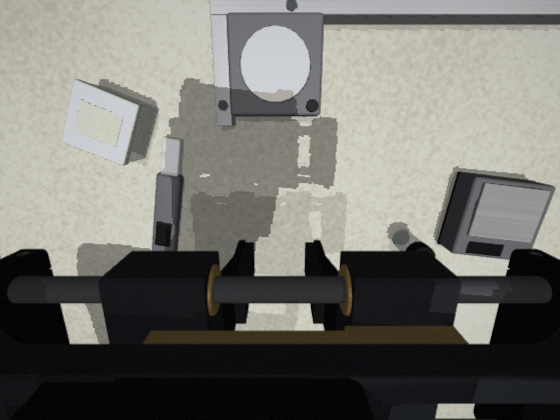

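The wrist view shows the stirrer at (275,65), touching both rails along its top edge (y≈13 px) and left side (x≈228 px). The other items haven't moved and the hand is clear.

```bash
python3 -c "
from h import *
print(workorder.hand_in())"
```

```text
the job is handed in; nothing more can be done
None
```

The stirrer is home in the inside corner, flush against both rails to within what the cameras can measure; the other items stand where they were, the hand is clear, and the job was handed in at about 18–19 s.

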